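Hand out two batteries from the lever dispenser

TASK

Let two batteries roll out of the desk dispenser, one after the other: first the thickest one, then, once that lies in its pick-up pocket at the bottom, the middle-sized one. Press down the paddle of that battery's lane with the fingertips until its gate lifts and the battery rolls into the pocket, then let go so that the gate falls shut. Do not touch or pick up any battery, keep the thinnest battery's gate shut, and leave everything else on the desk alone.

Things in the scene. Friction and masses are not known exactly. Their poses are not given: they have to be found in the camera images.
- dispenser: battery dispenser fixed on the desk, white plastic, 226 mm wide (y), 220 mm long (x) without paddles. Origin: centre of its underside, on the desk; x points downhill from paddles to pick-up pockets, y left, z up. Three lanes, open above, centred at y = +74 (left), 0 (middle), -74 mm (right), 70 mm wide; floor height 38 mm at x = 0, 12 mm at x = 125 mm; walls up to 85 mm high
- rod (a point): middle of the steel rod (along y) on which all three levers rock, at x = -60 mm of the dispenser, 105 mm above the desk; the posts that carry it reach 112 mm
- pockets (a point): on the sloping floor in the middle of the middle lane's pick-up pocket, at x = 85 mm of the dispenser. Each lane has its own pocket, from its gate (x = 40 mm) to a lip 38 mm high (x = 125 mm) against which the batteries come to rest
- lever_left (a joint): angle of the left lane's aluminium rocking lever: 0 = gate shut, grows as the paddle is pressed down, stop at 0.45 rad. A 12 mm wide bar over the lane, gate plate (62 x 24 mm) 100 mm ahead of the rod. A spring shuts it when let go: about 3 N on the paddle starts it, 6 N holds it right down. The gate clears the floor by 40 mm at 0.30 rad, 58 mm at 0.45 rad
- lever_middle (a joint): angle of the middle lane's aluminium rocking lever: 0 = gate shut, grows as the paddle is pressed down, stop at 0.45 rad. A 12 mm wide bar over the lane, gate plate (62 x 24 mm) 100 mm ahead of the rod. A spring shuts it when let go: about 3 N on the paddle starts it, 6 N holds it right down. The gate clears the floor by 40 mm at 0.30 rad, 58 mm at 0.45 rad
- lever_right (a joint): angle of the right lane's aluminium rocking lever: 0 = gate shut, grows as the paddle is pressed down, stop at 0.45 rad. A 12 mm wide bar over the lane, gate plate (62 x 24 mm) 100 mm ahead of the rod. A spring shuts it when let go: about 3 N on the paddle starts it, 6 N holds it right down. The gate clears the floor by 40 mm at 0.30 rad, 58 mm at 0.45 rad
- pad_left (a point): centre of the upper face of the left lever's paddle, a 44 x 52 mm plate with a 38 (x) x 46 (y) mm black rubber pad, its top 113 mm above the desk when the gate is shut, at x = -148 mm of the dispenser. Nothing lies underneath it. It swings with the lever: down 33 mm at 0.38 rad, 39 mm at 0.45 rad. Gap to the next paddle 22 mm
- pad_middle (a point): centre of the upper face of the middle lever's paddle, a 44 x 52 mm plate with a 38 (x) x 46 (y) mm black rubber pad, its top 113 mm above the desk when the gate is shut, at x = -148 mm of the dispenser. Nothing lies underneath it. It swings with the lever: down 33 mm at 0.38 rad, 39 mm at 0.45 rad. Gap to the next paddle 22 mm
- pad_right (a point): centre of the upper face of the right lever's paddle, a 44 x 52 mm plate with a 38 (x) x 46 (y) mm black rubber pad, its top 113 mm above the desk when the gate is shut, at x = -148 mm of the dispenser. Nothing lies underneath it. It swings with the lever: down 33 mm at 0.38 rad, 39 mm at 0.45 rad. Gap to the next paddle 22 mm
- cell_thick: the thickest battery, a black cylinder with a copper band at one end, 34 mm in diameter, 61.5 mm long, about 140 g. Origin at its centre, y along its axis; it turns as it rolls. It lies across one of the three lanes behind the shut gate (which lane varies), and rolls down into the pocket by itself when the gate is lifted over it
- cell_mid: the middle-sized battery, a black cylinder with a copper band at one end, 26 mm in diameter, 50 mm long, about 66 g. Origin at its centre, y along its axis; it turns as it rolls. It lies across one of the three lanes behind the shut gate (which lane varies), and rolls down into the pocket by itself when the gate is lifted over it
- cell_thin: the thinnest battery, a black cylinder with a copper band at one end, 14.5 mm in diameter, 50 mm long, about 24 g. Origin at its centre, y along its axis; it turns as it rolls. It lies across one of the three lanes behind the shut gate (which lane varies), and rolls down into the pocket by itself when the gate is lifted over it
- mug: white mug, 80 mm wide, 90 mm high, beside the dispenser, origin under its centre; leave alone
- glue_stick: upright white glue stick, 28 mm wide, 95 mm high, beside the left paddle, origin under its centre; leave alone
- tape_roll: empty cardboard ring lying flat, 90 mm across, 18 mm high, beside the right paddle, origin under its centre; leave alone
- stapler: black stapler, 150 x 34 x 45 mm, beside the dispenser, origin under its centre; leave alone
- mouse: white computer mouse, 100 x 60 x 32 mm, on a thin grey mat, origin under its centre; leave alone
- eraser: white eraser, 60 x 24 x 14 mm, lying on the desk nearer the robot, origin under its centre; leave alone
Not all that is in view belongs to the job. What is shaped like the cell_mid but blue or red is not meant.

How it is judged:
By the outcome, as a careful person would: the job done as asked, in the order asked, and still so for the second after the job is handed in, with the robot touching nothing.
It also fails if it takes over 40 s, if anything falls off the work surface, if the arm or the gripper's body presses on something with over 40 N, if the wrist force passes 120 N, or if a joint passes its speed limit or range.

ROBOT

A 6-joint arm with a two-finger parallel gripper is mounted at the origin on the work surface. World frame = base frame: x ahead of the robot, y to its left, z up, the work surface at z = 0. Lengths are in m, angles in degrees, forces in N, time in s.
With the tool pointing down it reaches from about 0.375 to 0.9 m from the base axis. Payload 3.1 kg.
Tool frame: the origin (TCP) lies at the very end of the fingers, on their centre line; the grasp point (between the pads) lies 19 mm behind it; z points along the fingers, y is the direction in which the jaws open and shut (so a half turn about z gives the same grasp; the last joint's range is limited). The gripper opens to 87 mm and grips with 3 to 60 N. Pads are 19 mm wide; open, the fingers measure 117 mm over their backs; the gripper's body (75 mm by 190 mm) begins 51 mm behind the grasp point.
Start: joints at [59.444, 30.224, 82.088, -0, 67.689, -10.227], TCP at [0.217, 0.586, 0.201] pointing down, gripper open.
Joint ranges: [-176.69, 176.69], [-43.24, 126.21], [12.49, 139.97], [-82, 262], [0, 151.66], [-163.58, 163.58]. Speed limits (degrees/s): [159.86, 159.86, 180, 180, 180, 180].

INTERFACE

Orientations are given as a 3x3 rotation matrix whose columns are the frame's x, y, z axes.
In Python, from rig import readout, capture, camera_model, bot, spot_in, regions_of gives the robot as it stands.
- The arm moves only by the tool send_rows, never from a script. Its argument "moves" is a list that holds one entry, the list of rows, each a list of 7 numbers: the turn, a rotation vector about the tool's x, y, z in degrees, then the shift along the tool's x, y, z in cm, then the opening, from -1 (shut) to 1 (fully open). A call has exactly 5 rows; each row shifts and turns the commanded pose from where the row before left it, along the tool's axes as they then stand; what a row does not reach is not made up. A row lasts 1/10 s, in which the tool goes at most 50 mm and 8.59 degrees, less where a joint would pass 70% of its speed; a pose out of reach is approached as far as the arm can. A call with a gripper value outside its range is refused whole. The fingers move at their own pace and stop on an object; the grip force is fixed at half the most. Time passes only in rows, so rows that do not move let the fingers close, or fill a call up. It gives the time, the measured TCP pose, the force and the opening at its end, in the units of the state.
- readout.read_state(): the state, without advancing time (a new reading comes with each control period).
- capture(name): name is "scene" or "side" or "wrist"; returns the picture (480x640x3 uint8, blue, green, red); there is no depth.
- camera_model(name): a dict with "camera_matrix" (3x3 intrinsics, pixels), "pose" (4x4, takes a point from camera to world coordinates). Camera axes: x right, y up, looking along -z (the intrinsics and any distortion apply to the point x, -y, -z); pixel columns grow to the right and rows downward; lengths in m; the calibration is good to about 2 mm. A picture is of the moment at which its call begins: read the wrist's pose just before it. camera_model takes no time and is no camera call; for the wrist camera it gives the pose at the moment of the call.
- bot.hand_in(): hands the job in, once; it reports no verdict.
Trained networks look in the newest picture that a camera, given by its name, has taken for a name from the list of things; names that differ only in an ending like _2 or _b are one class to them, and where a whole thing is asked for, a point or a joint stands for the part that bears it (a point fixed in the world has none). Each returns a list of dicts, best first, with "p" (0 to 1); they miss things now and then, are a little off and sometimes report something else, mostly with a low value. They report only what shows in the picture. A call takes as long as a camera call. They do not tell look-alikes from the thing itself.
- spot_in(camera, thing): "location" ([x, y, z] in m, in world coordinates, good to about 4 mm: the middle of the surface that is visible of it).
- regions_of(camera, thing): "mask" (480x640 bool, what is visible of it).
The state is a dict: "time_s": time; "joint_positions": joint angles; "qvel": joint speeds; "tau": joint torques, N m; "position": TCP position; "tcp_rot": TCP orientation; "force": force on the tool from outside, world axes, zero at the start; "moment": the same for the moment, N m; "opening": opening from 0.0 (shut) to 1.0 (fully open).
Only numpy, scipy, OpenCV 4.12 (cv2) and the standard library are available. Lean on these libraries where they do the work, as an engineer would, in place of code of your own. Each camera call takes 0.05 s, during which the arm holds its last target. There are 200 camera calls.

## Working session

There is one attempt and no reset: what is moved stays moved. The work goes in short steps, Python scripts to look and compute and a tool call to move; the robot and the scene stay as the last step left them, time stands still between calls to the robot, and variables do not carry over. Pictures are saved under pics/ and viewed, about 8 in all and at most 12, crops included, and the job is handed in when it is done.

Besides the shell and the picture viewer there is one more tool, called after ">>>" as a command line: name --argument value ..., lists and objects as JSON in quotes. send_rows: Moves the arm, as the interface text tells. Its arguments: {"type":"object","properties":{"moves":{"type":"array","items":{"type":"array","items":{"type":"array","items":{"type":"number"}}}}},"required":["moves"]}

```bash
mkdir -p pics; python3 - <<'E'
from rig import *
import cv2,numpy as np
s=readout.read_state();print(s['time_s'],s['position'],s['tcp_rot'],s['opening'])
for c in("scene","side"):
    cv2.imwrite(f"pics/{c}0.png",capture(c))
    for t in("pad_left","pad_middle","pad_right","cell_thick","cell_mid","cell_thin","glue_stick","dispenser","mug"):
        print(c,t,[(np.round(d['location'],3).tolist(),round(d['p'],2)) for d in spot_in(c,t)[:4]])
print(readout.read_state()['time_s'])
E
```

```text
0.0 [0.21667603 0.58537153 0.19997217] [[-9.37725298e-01  3.47375942e-01 -1.10491502e-03]
 [ 3.47377506e-01  9.37723386e-01 -1.92855868e-03]
 [ 3.66169765e-04 -2.19228089e-03 -9.99997530e-01]] 1.0018652999622206
scene pad_left [([0.577, -0.046, 0.107], 0.97), ([0.668, -0.19, 0.043], 0.29)]
scene pad_middle [([0.581, -0.12, 0.106], 0.61)]
scene pad_right [([0.583, -0.193, 0.103], 0.87)]
scene cell_thick [([0.663, -0.052, 0.065], 0.9)]
scene cell_mid [([0.768, 0.074, 0.024], 0.76), ([0.429, 0.016, 0.021], 0.53), ([0.66, -0.127, 0.06], 0.51)]
scene cell_thin []
scene glue_stick [([0.58, -0.119, 0.109], 0.65), ([0.5, 0.031, 0.073], 0.63)]
scene dispenser []
scene mug [([0.667, 0.084, 0.056], 0.77)]
side pad_left [([0.521, -0.049, 0.107], 0.74), ([0.54, -0.195, 0.108], 0.44)]
side pad_middle [([0.527, -0.119, 0.109], 0.71)]
side pad_right [([0.541, -0.192, 0.107], 0.74)]
side cell_thick [([0.642, -0.045, 0.07], 0.54)]
side cell_mid [([0.653, -0.118, 0.058], 0.77), ([0.762, 0.072, 0.023], 0.58), ([0.416, 0.015, 0.022], 0.5), ([0.301, -0.32, 0.033], 0.27)]
side cell_thin [([0.69, -0.305, 0.034], 0.49), ([0.666, -0.188, 0.046], 0.45)]
side glue_stick [([0.489, 0.03, 0.084], 0.76)]
side dispenser [([0.602, -0.146, 0.054], 0.77)]
side mug [([0.654, 0.07, 0.057], 0.59), ([0.359, 0.278, 0.019], 0.45)]
1.0
```

View pics/scene0.png

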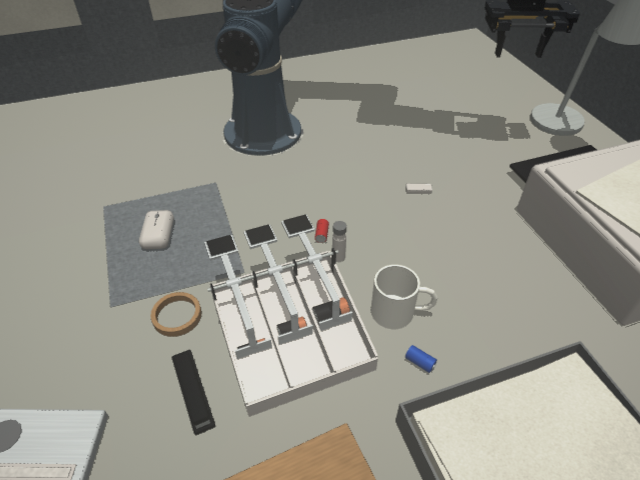

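View pics/side0.png

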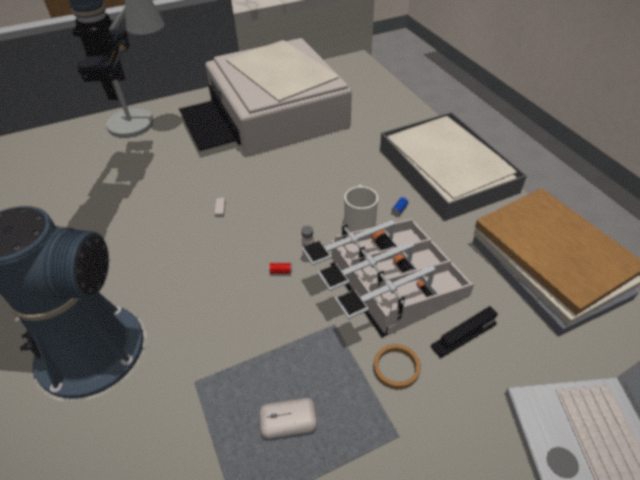

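The scene picture shows the left paddle at (298,225), the middle one at (261,236) and the right one at (221,246). The largest cell is in the left lane (330,308), the mid cell in the middle lane (292,325) and the thin one in the right lane (250,343). The two cameras' network positions for the pads differ by 5 cm in x, so I'll triangulate them.

```bash
cat > h.py <<'E'
from rig import *
import cv2,numpy as np
def ray(c,uv):
    m=camera_model(c);K=np.array(m['camera_matrix']);P=np.array(m['pose']);D=m.get('distortion')
    u=cv2.undistortPoints(np.array([[uv]],float),K,np.array(D,float) if D is not None else None)[0,0]
    d=P[:3,:3]@[u[0],-u[1],-1];return P[:3,3],d/np.linalg.norm(d)
def plane(c,uv,z):
    o,d=ray(c,uv);return o+d*(z-o[2])/d[2]
def tri(a,b):
    A=np.zeros((3,3));B=np.zeros(3)
    for o,d in(a,b):
        M=np.eye(3)-np.outer(d,d);A+=M;B+=M@o
    x=np.linalg.solve(A,B);return x,[np.linalg.norm(np.cross(d,x-o)) for o,d in(a,b)]
E
python3 - <<'E'
from h import *
for c in("scene","side"): print(c,camera_model(c).keys(),np.round(camera_model(c)['pose'],3).tolist())
P={'left':((298,225),(316,251)),'mid':((261,236),(333,275)),'right':((221,246),(352,302))}
im={c:capture(c) for c in("scene","side")}
for n,(a,b) in P.items():
    q=[]
    for c,uv in(("scene",a),("side",b)):
        g=im[c].max(2);m=np.zeros_like(g);u,v=uv
        m[v-14:v+15,u-18:u+19]=(g[v-14:v+15,u-18:u+19]<50)
        k,l,s,ce=cv2.connectedComponentsWithStats(m);i=1+np.argmax(s[1:,4]);q.append(ce[i])
        print(n,c,ce[i].round(1),s[i],plane(c,ce[i],.113).round(4))
    x,e=tri(ray("scene",q[0]),ray("side",q[1]));print('  tri',x.round(4),np.round(e,4))
E
```

```text
scene dict_keys(['camera_matrix', 'pose']) [[0.331, -0.679, 0.655, 1.137], [0.944, 0.238, -0.23, -0.227], [0.001, 0.694, 0.72, 0.771], [0.0, 0.0, 0.0, 1.0]]
side dict_keys(['camera_matrix', 'pose']) [[0.903, 0.321, -0.286, 0.218], [-0.43, 0.656, -0.62, -0.681], [-0.012, 0.683, 0.73, 0.871], [0.0, 0.0, 0.0, 1.0]]Traceback (most recent call last):
  File "<stdin>", line 10, in <module>
    return _wrapfunc(a, 'argmax', axis=axis, out=out, **kwds)
    return bound(*args, **kwds)
ValueError: attempt to get argmax of an empty sequence
```

```bash
python3 - <<'E'
from h import *
P={'left':((298,225),(316,251)),'mid':((261,236),(333,275)),'right':((221,246),(352,302))}
im={c:capture(c) for c in("scene","side")}
for n,(a,b) in P.items():
    q=[]
    for c,uv in(("scene",a),("side",b)):
        u,v=uv;g=im[c].max(2);w=g[v-14:v+15,u-18:u+19];t=int(w.min())+35
        k,l,s,ce=cv2.connectedComponentsWithStats((w<t).astype('uint8'));i=1+np.argmax(s[1:,4]);p=ce[i]+[u-18,v-14];q.append(p)
        print(n,c,t,p.round(1),s[i],plane(c,p,.113).round(4))
    x,e=tri(ray("scene",q[0]),ray("side",q[1]));print('  tri',x.round(4),np.round(e,4))
c=im["scene"][190:390,180:400];cv2.imwrite("pics/crop.png",cv2.resize(c,(770,700)[:1]+(600,)))
E
```

```text
left scene 94 [297.2 223.9] [  4   4  28  19 341] [ 0.4838 -0.0484  0.113 ]
left side 60 [315.7 250.5] [  7   5  23  18 238] [ 0.4822 -0.0486  0.113 ]
  tri [ 0.4826 -0.0479  0.1119] [0.0002 0.0002]
mid scene 93 [259.7 234.1] [  3   3  28  20 357] [ 0.4869 -0.1219  0.113 ]
mid side 59 [332.8 274.6] [  7   2  23  22 276] [ 0.486  -0.1219  0.113 ]
  tri [ 0.4862 -0.1216  0.1124] [0.0002 0.0002]
right scene 87 [220.6 244.7] [  4   3  28  21 379] [ 0.4896 -0.1953  0.113 ]
right side 55 [351.2 301.4] [  5   0  25  25 315] [ 0.4889 -0.1956  0.113 ]
  tri [ 0.4891 -0.1952  0.1124] [0. 0.]
```

View pics/crop.png

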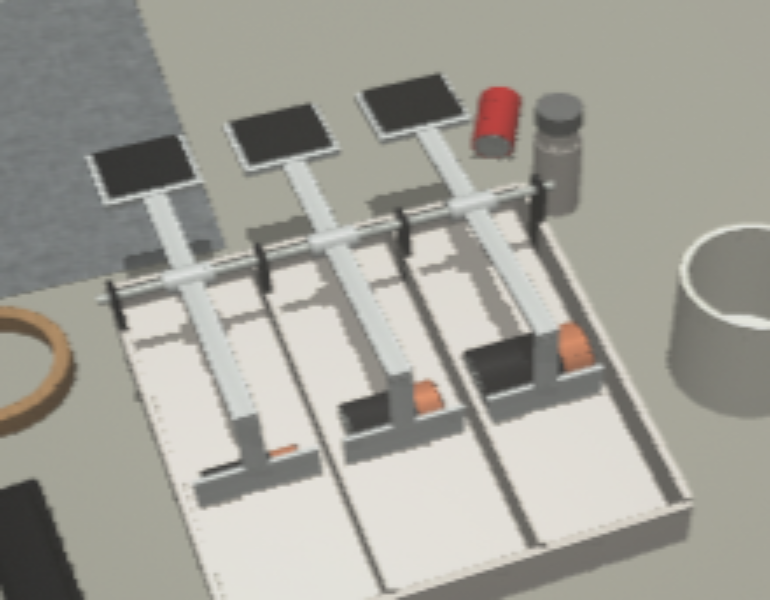

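The two views triangulate to under 1 mm and the pad heights come out at 112 mm (113 expected). Pad spacing is 74 mm and the dispenser yaw is about +2.5°. Thick is in the left lane, mid in the middle and thin in the right. Next I turn the tool to line up, shut the fingers and travel at z = 0.2.

>>> send_rows --moves '[[[0,0,-7.6,0,0,0,-1],[0,0,-7.6,0,0,0,-1],[0,0,-7.6,0,0,0,-1],[0,0,0,-1.6,-4.6,0,-1],[0,0,0,-1.6,-4.6,0,-1]]]'

```text
time_s: 1.7
position: [0.2531, 0.4953, 0.2007]
tcp_rot: [[-0.999, -0.046, 0.001], [-0.046, 0.999, 0.0], [-0.001, 0.0, -1.0]]
force: [1.4, 0.2, 0.7]
opening: 0.631
```

>>> send_rows --moves '[[[0,0,0,-1.6,-4.6,0,-1],[0,0,0,-1.6,-4.6,0,-1],[0,0,0,-1.6,-4.6,0,-1],[0,0,0,-1.6,-4.6,0,-1],[0,0,0,-1.6,-4.6,0,-1]]]'

```text
time_s: 2.2
position: [0.3435, 0.2676, 0.2013]
tcp_rot: [[-0.999, -0.044, 0.001], [-0.044, 0.999, 0.0], [-0.001, 0.0, -1.0]]
force: [0.4, 0.0, 0.8]
opening: 0.174
```

>>> send_rows --moves '[[[0,0,0,-1.6,-4.6,0,-1],[0,0,0,-1.6,-4.6,0,-1],[0,0,0,-1.6,-4.6,0,-1],[0,0,0,-1.6,-4.6,0,-1],[0,0,0,0,0,0,-1]]]'

```text
time_s: 2.7
position: [0.4187, 0.0829, 0.2016]
tcp_rot: [[-0.999, -0.035, 0.005], [-0.035, 0.999, -0.002], [-0.005, -0.002, -1.0]]
force: [0.3, 0.5, 0.1]
opening: 0.007
```

```bash
cat > st.py <<'E'
import numpy as np
from rig import readout
s=readout.read_state();R=np.array(s['tcp_rot']);p=np.array(s['position'])
print(s['time_s'],p.round(4),R.round(3).tolist(),np.round(s['force'],1),s['opening'])
for n,t in(("L",[.4806,-.048,.13]),("M",[.4842,-.1217,.13])): print(n,(R.T@(np.array(t)-p)*100).round(2))
E
python3 st.py
```

```text
2.7 [0.4187 0.0829 0.2016] [[-0.999, -0.035, 0.005], [-0.035, 0.999, -0.002], [-0.005, -0.002, -1.0]] [0.3 0.5 0.1] 0.006680997015523586
L [ -5.7  -13.28   7.21]
M [ -5.8  -20.66   7.23]
```

>>> send_rows --moves '[[[0,0,0,-1.9,-4.4,0,-1],[0,0,0,-1.9,-4.4,0,-1],[0,0,0,-1.9,-4.4,0,-1],[0,0,0,0,0,3.0,-1],[0,0,0,0,0,0,-1]]]'

```text
time_s: 3.2
position: [0.4752, -0.041, 0.1686]
tcp_rot: [[-0.999, -0.041, -0.007], [-0.041, 0.999, 0.003], [0.007, 0.003, -1.0]]
force: [-0.6, -0.3, -1.0]
opening: 0.005
```

```bash
python3 st.py
```

```text
3.2 [ 0.4752 -0.041   0.1686] [[-0.999, -0.041, -0.007], [-0.041, 0.999, 0.003], [0.007, 0.003, -1.0]] [-0.6 -0.3 -1. ] 0.005441807562294355
L [-0.54 -0.73  3.85]
M [-0.6  -8.11  3.83]
```

>>> send_rows --moves '[[[0,0,0,-0.4,-0.6,2.5,-1],[0,0,0,0,0,1.0,-1],[0,0,0,0,0,0,-1],[0,0,0,0,0,0,-1],[0,0,0,0,0,0,-1]]]'

```text
time_s: 3.7
position: [0.482, -0.0466, 0.137]
tcp_rot: [[-0.999, -0.044, 0.001], [-0.044, 0.999, -0.0], [-0.001, -0.0, -1.0]]
force: [0.3, -0.1, 0.3]
opening: 0.007
```

```bash
python3 st.py
```

```text
3.7 [ 0.482  -0.0466  0.137 ] [[-0.999, -0.044, 0.001], [-0.044, 0.999, -0.0], [-0.001, -0.0, -1.0]] [ 0.3 -0.1  0.3] 0.006563128734708757
L [ 0.15 -0.13  0.69]
M [ 0.11 -7.51  0.7 ]
```

>>> send_rows --moves '[[[0,0,0,0.1,-0.1,1.2,-1],[0,0,0,0,0,1.2,-1],[0,0,0,0,0,1.0,-1],[0,0,0,0,0,1.0,-1],[0,0,0,0,0,0.6,-1]]]'

```text
time_s: 4.2
position: [0.4808, -0.0481, 0.0857]
tcp_rot: [[-0.999, -0.043, 0.0], [-0.043, 0.999, -0.0], [-0.0, -0.0, -1.0]]
force: [-1.0, -0.2, 3.4]
opening: 0.006
```

>>> send_rows --moves '[[[0,0,0,0,0,0.3,-1],[0,0,0,0,0,0,-1],[0,0,0,0,0,0,-1],[0,0,0,0,0,0,-1],[0,0,0,0,0,0,-1]]]'

```text
time_s: 4.7
position: [0.4808, -0.0482, 0.0831]
tcp_rot: [[-0.999, -0.043, 0.0], [-0.043, 0.999, -0.0], [-0.0, -0.0, -1.0]]
force: [-0.2, 0.4, 0.5]
opening: 0.004
```

```bash
python3 - <<'E'
from h import *
cv2.imwrite("pics/press1.png",cv2.resize(capture("scene")[190:400,180:400],None,fx=2.5,fy=2.5))
E
python3 st.py
```

```text
4.75 [ 0.4807 -0.0482  0.0831] [[-0.999, -0.043, 0.0], [-0.043, 0.999, -0.0], [-0.0, -0.0, -1.0]] [-0.2  0.4 -0.7] 0.0069170783378906826
L [ 0.01  0.02 -4.69]
M [-0.03 -7.36 -4.69]
```

View pics/press1.png

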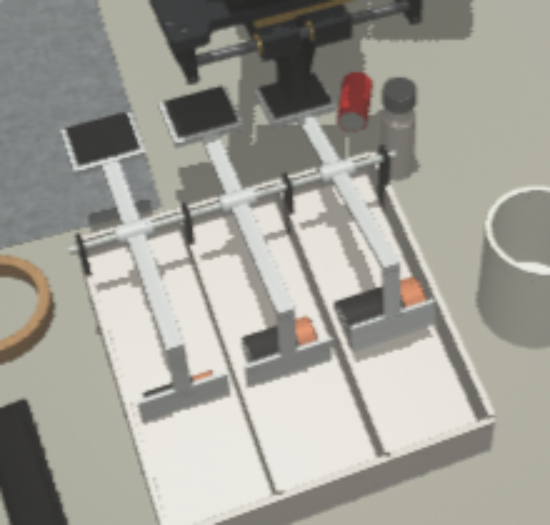

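Fingers are at z = 0.083, yet the gate still looks shut, the cell hasn't moved and the force is about 0. I'll check from the side view and triangulate the fingertips.

```bash
python3 - <<'E'
from h import *
a=capture("side")[180:330,250:420];b=cv2.imread("pics/side0.png")[180:330,250:420]
f=lambda x:cv2.resize(x,None,fx=2.35,fy=2.35,interpolation=cv2.INTER_CUBIC)
sc=cv2.imread("pics/scene0.png")[190:340,200:370];now=capture("scene")[190:340,200:370]
cv2.imwrite("pics/cmp.png",np.hstack([f(a),f(now)]))
for c in("scene","side"):
    m=camera_model(c);K=np.array(m['camera_matrix']);P=np.linalg.inv(m['pose'])
    for n,X in(("tcp",[.4807,-.0482,.0831]),("pad",[.4826,-.048,.113])):
        q=P[:3,:3]@X+P[:3,3];u=K@[q[0],-q[1],-q[2]];print(c,n,(u[:2]/u[2]).round(1))
    print([(np.round(d['location'],3).tolist(),round(d['p'],2)) for d in spot_in(c,"cell_thick")[:3]])
from rig import readout
print(np.round([readout.read_state()['force']],1))
E
```

```text
scene tcp [297.4 233.9]
scene pad [297.2 223.4]
[([0.665, -0.054, 0.066], 0.77)]
side tcp [315.3 260.1]
side pad [315.7 250.3]
[([0.647, -0.043, 0.068], 0.91)]
[[-0.5  0.7  0.5]]
```

View pics/cmp.png

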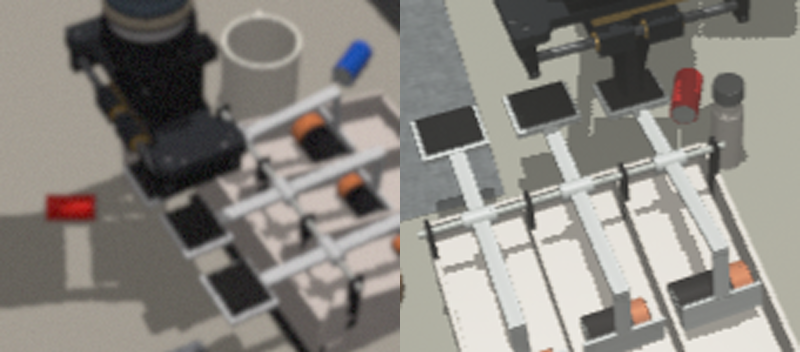

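```bash
python3 - <<'E'
from h import *
for c,ps in(("scene",{"gateL":(336,316),"gateM":(294,326),"padM":(260,234),"padLfront":(304,234),"post":(294,268)}),("side",{"gateL":(378,242),"padM":(333,275),"padL":(315,252)})):
    a=cv2.imread(f"pics/{c}0.png");b=capture(c)
    for n,(u,v) in ps.items():
        h=7;t=a[v-h:v+h+1,u-h-3:u+h+4];H=22
        r=cv2.matchTemplate(b[v-h-H:v+h+1+H,u-h-3-H:u+h+4+H],t,cv2.TM_CCOEFF_NORMED);_,m,_,l=cv2.minMaxLoc(r);print(c,n,(l[0]-H,l[1]-H),round(m,2))
im=cv2.imread("pics/scene0.png")[205:255,270:330];im2=capture("scene")[205:255,270:330]
w=capture("wrist");f=lambda x:cv2.resize(x,(360,300))
cv2.imwrite("pics/cmp2.png",np.vstack([np.hstack([f(im),f(im2)]),np.hstack([f(w),f(capture("side")[210:290,290:390])])]))
E
```

```text
scene gateL (1, -2) 0.88
scene gateM (0, 0) 1.0
scene padM (0, 0) 0.94
scene padLfront (0, 3) 0.86
scene post (0, 0) 0.99
side gateL (3, -1) 0.99
side padM (0, 0) 0.95
side padL (1, 5) 0.81
```

View pics/cmp2.png

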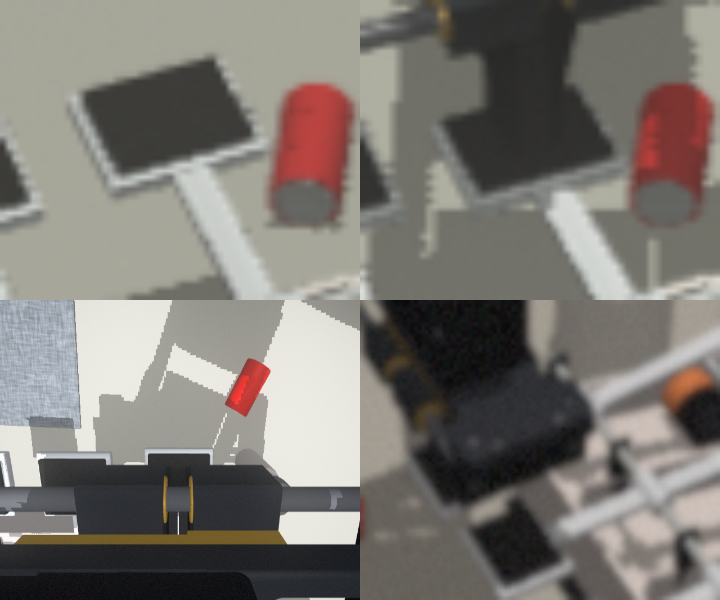

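The pad is about 10 mm down, so contact came lower than the reported TCP height suggests. I'll press further in small steps.

>>> send_rows --moves '[[[0,0,0,0,0,0.4,-1],[0,0,0,0,0,0.4,-1],[0,0,0,0,0,0.2,-1],[0,0,0,0,0,0,-1],[0,0,0,0,0,0,-1]]]'

```text
time_s: 5.7
position: [0.481, -0.0483, 0.0729]
tcp_rot: [[-0.999, -0.043, 0.0], [-0.043, 0.999, -0.0], [-0.0, -0.0, -1.0]]
force: [0.8, -1.1, 1.4]
opening: 0.007
```

```bash
cat > m.py <<'E'
from h import *
import sys
def shift(c,u,v,h=7,H=24):
    a=cv2.imread(f"pics/{c}0.png");b=capture(c);t=a[v-h:v+h+1,u-h-3:u+h+4]
    r=cv2.matchTemplate(b[v-h-H:v+h+1+H,u-h-3-H:u+h+4+H],t,cv2.TM_CCOEFF_NORMED);_,m,_,l=cv2.minMaxLoc(r);return (l[0]-H,l[1]-H),round(m,2)
for n,p in(("gateL",(336,316)),("padLfront",(304,234)),("gateM",(294,326)),("gateR",(250,341))): print(n,shift("scene",*p))
for t in("cell_thick","cell_mid"): print(t,[(np.round(d['location'],3).tolist(),round(d['p'],2)) for d in spot_in("scene",t)[:4]])
E
python3 m.py; python3 st.py
```

```text
gateL ((10, 15), 0.56)
padLfront ((1, 6), 0.87)
gateM ((0, 0), 1.0)
gateR ((0, 0), 1.0)
cell_thick [([0.687, -0.049, 0.052], 0.76)]
cell_mid [([0.769, 0.077, 0.022], 0.77), ([0.43, 0.014, 0.022], 0.58), ([0.66, -0.125, 0.059], 0.48)]
6.0 [ 0.4805 -0.0482  0.0728] [[-0.999, -0.043, -0.0], [-0.043, 0.999, 0.0], [0.0, 0.0, -1.0]] [ 0.4 -0.5  0.5] 0.006100842889948578
L [-0.01  0.02 -5.72]
M [-0.05 -7.36 -5.72]
```

>>> send_rows --moves '[[[0,0,0,0,0,0.4,-1],[0,0,0,0,0,0.4,-1],[0,0,0,0,0,0.2,-1],[0,0,0,0,0,0,-1],[0,0,0,0,0,0,-1]]]'

```text
time_s: 6.5
position: [0.4821, -0.0483, 0.0633]
tcp_rot: [[-0.999, -0.043, 0.003], [-0.043, 0.999, -0.0], [-0.003, -0.001, -1.0]]
force: [2.2, 1.4, 7.2]
opening: 0.006
```

```bash
python3 m.py; python3 st.py
```

```text
gateL ((8, 18), 0.55)
padLfront ((2, 10), 0.86)
gateM ((0, 0), 1.0)
gateR ((0, 0), 1.0)
cell_thick [([0.744, -0.042, 0.047], 0.57)]
cell_mid [([0.77, 0.078, 0.025], 0.96), ([0.431, 0.015, 0.024], 0.61), ([0.658, -0.122, 0.06], 0.49), ([0.749, -0.041, 0.048], 0.25)]
6.8 [ 0.4821 -0.0483  0.0634] [[-0.999, -0.043, 0.003], [-0.043, 0.999, -0.001], [-0.003, -0.001, -1.0]] [1.8 0.8 6.3] 0.0028468015841048105
L [ 0.12  0.03 -6.66]
M [ 0.08 -7.35 -6.66]
```

Thick cell is now at x≈0.744, in its pocket. Releasing.

>>> send_rows --moves '[[[0,0,0,0,0,-0.8,-1],[0,0,0,0,0,-1.2,-1],[0,0,0,0,0,-1.5,-1],[0,0,0,0,0,-2.0,-1],[0,0,0,0,0,-2.0,-1]]]'

```text
time_s: 7.3
position: [0.4793, -0.0478, 0.1382]
tcp_rot: [[-0.999, -0.043, -0.003], [-0.043, 0.999, 0.001], [0.003, 0.001, -1.0]]
force: [0.6, -0.2, 0.1]
opening: 0.006
```

>>> send_rows --moves '[[[0,0,0,0,0,0,-1],[0,0,0,0,-2.5,0,-1],[0,0,0,0,-2.5,0,-1],[0,0,0,0,-2.3,0,-1],[0,0,0,0,0,0,-1]]]'

```text
time_s: 7.8
position: [0.4838, -0.1233, 0.137]
tcp_rot: [[-0.999, -0.04, -0.001], [-0.04, 0.999, -0.0], [0.001, -0.0, -1.0]]
force: [0.5, -0.1, 1.0]
opening: 0.008
```

```bash
python3 m.py; python3 st.py; python3 - <<'E'
from h import *
cv2.imwrite("pics/rel1.png",cv2.resize(capture("scene")[190:400,180:400],None,fx=2.5,fy=2.5))
E
```

```text
gateL ((7, 8), 0.55)
padLfront ((0, 0), 0.9)
gateM ((0, 0), 1.0)
gateR ((0, 0), 1.0)
cell_thick [([0.744, -0.042, 0.048], 0.71)]
cell_mid [([0.428, 0.016, 0.022], 0.78), ([0.658, -0.121, 0.06], 0.68), ([0.767, 0.077, 0.021], 0.58)]
8.1 [ 0.4832 -0.1199  0.1376] [[-0.999, -0.044, -0.001], [-0.044, 0.999, 0.001], [0.001, 0.001, -1.0]] [0.9 0.2 0.6] 0.004839467268016675
L [-0.06  7.2   0.76]
M [-0.09 -0.18  0.76]
```

View pics/rel1.png

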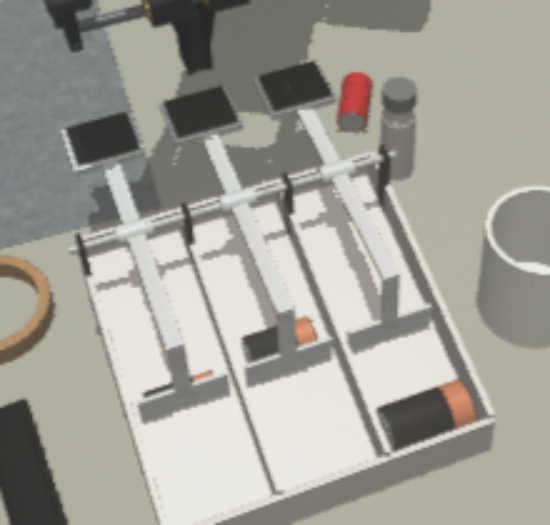

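The thick cell lies at the lip at (430,410) in the crop, and the left gate has fallen shut (pad back to zero shift). Now the middle paddle, pressed from z = 0.1375 to about 0.064.

>>> send_rows --moves '[[[0,0,0,-0.1,-0.2,1.5,-1],[0,0,0,0,0,1.5,-1],[0,0,0,0,0,1.2,-1],[0,0,0,0,0,1.0,-1],[0,0,0,0,0,0.8,-1]]]'

```text
time_s: 8.65
position: [0.4845, -0.1225, 0.0774]
tcp_rot: [[-0.999, -0.043, -0.001], [-0.043, 0.999, 0.001], [0.001, 0.001, -1.0]]
force: [-0.8, 1.3, 6.1]
opening: 0.005
```

>>> send_rows --moves '[[[0,0,0,0,0,0.7,-1],[0,0,0,0,0,0.6,-1],[0,0,0,0,0,0,-1],[0,0,0,0,0,0,-1],[0,0,0,0,0,0,-1]]]'

```text
time_s: 9.15
position: [0.4857, -0.123, 0.0654]
tcp_rot: [[-0.999, -0.043, 0.002], [-0.043, 0.999, -0.0], [-0.002, -0.0, -1.0]]
force: [0.6, 2.6, 6.3]
opening: 0.006
```

>>> send_rows --moves '[[[0,0,0,0,0,0,-1],[0,0,0,0,0,0,-1],[0,0,0,0,0,0,-1],[0,0,0,0,0,0,-1],[0,0,0,0,0,0,-1]]]'

```text
time_s: 9.65
position: [0.4857, -0.1231, 0.0655]
tcp_rot: [[-0.999, -0.043, 0.002], [-0.043, 0.999, -0.0], [-0.002, -0.0, -1.0]]
force: [0.7, 2.3, 4.5]
opening: 0.006
```

```bash
python3 m.py; python3 st.py
```

```text
gateL ((7, 8), 0.55)
padLfront ((0, 0), 0.87)
gateM ((-23, 18), 0.48)
gateR ((0, 0), 1.0)
cell_thick [([0.745, -0.042, 0.045], 0.97), ([0.652, -0.123, 0.043], 0.51), ([0.716, -0.298, 0.034], 0.51), ([0.361, 0.283, 0.015], 0.34)]
cell_mid [([0.746, -0.118, 0.038], 0.76), ([0.77, 0.076, 0.023], 0.7), ([0.43, 0.016, 0.02], 0.59)]
9.95 [ 0.4857 -0.123   0.0655] [[-0.999, -0.043, 0.002], [-0.043, 0.999, -0.0], [-0.002, -0.0, -1.0]] [-0.3  2.8  5. ] 0.005409503155258678
L [ 0.18  7.52 -6.45]
M [ 0.13  0.14 -6.45]
```

The mid cell is in its pocket (0.746, -0.118). Releasing and lifting clear.

>>> send_rows --moves '[[[0,0,0,0,0,-0.8,-1],[0,0,0,0,0,-1.2,-1],[0,0,0,0,0,-1.5,-1],[0,0,0,0,0,-2.5,-1],[0,0,0,0,0,-4.0,-1]]]'

```text
time_s: 10.45
position: [0.4835, -0.1227, 0.1649]
tcp_rot: [[-0.999, -0.043, -0.004], [-0.043, 0.999, 0.002], [0.004, 0.002, -1.0]]
force: [1.7, -1.0, 0.7]
opening: 0.004
```

>>> send_rows --moves '[[[0,0,0,0,0,-4.0,-1],[0,0,0,0,0,0,-1],[0,0,0,0,0,0,-1],[0,0,0,0,0,0,-1],[0,0,0,0,0,0,-1]]]'

```text
time_s: 10.95
position: [0.4839, -0.1226, 0.2037]
tcp_rot: [[-0.999, -0.043, -0.003], [-0.043, 0.999, 0.001], [0.003, 0.002, -1.0]]
force: [0.1, -0.1, -0.8]
opening: 0.007
```

```bash
python3 m.py; python3 st.py; python3 - <<'E'
from h import *
cv2.imwrite("pics/end.png",capture("scene"))
E
```

```text
gateL ((7, 8), 0.55)
padLfront ((0, 0), 0.92)
gateM ((4, -4), 0.37)
gateR ((0, 0), 1.0)
cell_thick [([0.746, -0.041, 0.047], 0.77), ([0.644, -0.123, 0.045], 0.37)]
cell_mid [([0.744, -0.115, 0.04], 0.91), ([0.428, 0.016, 0.02], 0.85), ([0.77, 0.076, 0.027], 0.58)]
11.25 [ 0.4847 -0.123   0.2044] [[-0.999, -0.043, -0.001], [-0.043, 0.999, 0.0], [0.001, 0.001, -1.0]] [-0.3  0.1 -0.4] 0.006509190925785798
L [0.08 7.5  7.45]
M [0.04 0.12 7.44]
```

View pics/end.png

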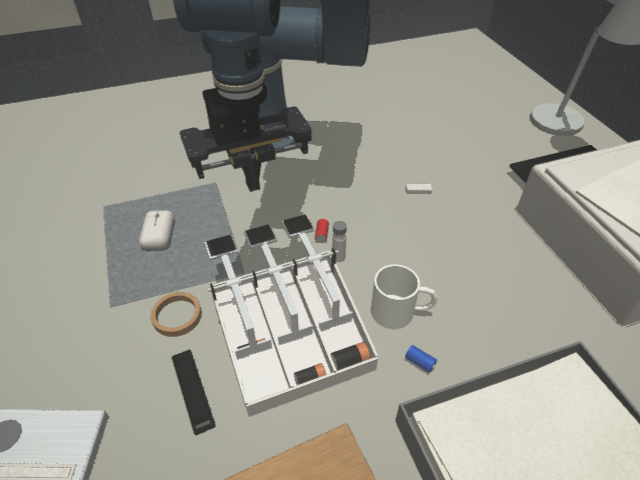

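The thick cell (350,355) and mid cell (310,373) lie in their pockets. All gates are shut, the thin cell is still behind its gate at (250,343), and nothing else has moved.

```bash
python3 -c "
from rig import bot
print(bot.hand_in())"
```

```text
the job is handed in; nothing more can be done
None
```

The job is done and handed in at about 11 s. I pressed the left paddle first and the thickest battery rolled into its pocket. After that gate had shut, I pressed the middle paddle and the middle-sized battery followed.

**Last checks:**
- Both batteries lie at the lip of their own pockets.
- The last picture shows all three gates shut. The right gate never moved, and the thinnest battery is still behind it.
- The other objects on the desk look unmoved, and the arm is clear at z = 0.20 m. The highest force I read was about 7 N, taken only at the end of each move.

**What disagreed:**
- **Pad positions:** the networks' x positions for the pads differed by about 5 cm between the two cameras. I used my own triangulation instead, which agreed to within 1 mm.
- **Paddle height:** the paddles only started moving at a reported fingertip height about 1 to 2 cm lower than expected. I pressed further in small steps and checked the pictures as I went.
- **Gate check:** image matching on the left and middle gates was unreliable afterwards (score 0.55 or less), because the batteries behind them had gone. For those two I judged "shut" from the picture, and for the left also from its paddle being back in place.

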